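# Set up the valve grinder for an exhaust valve

### The job

Set up the small valve grinder for the burnt brown exhaust valve: push the swivel head's lever round to the red 45 degree mark and press the red index pawl fully down into its notch so that the head is locked there. Then lay the brown valve in the two V rests with its head towards the grinding wheel, slide it back until the end of its stem is against the brass stop, and flip the red-tipped clamp down onto the stem. Leave the bright valve where it lies and keep clear of the grinding wheel.

Things in the scene. Friction and masses are not known exactly. Their poses are not given: they have to be found in the camera images.
- pivot (a point): point on the vertical swivel axis of the grinder, 36 mm over the bench (top of the swivel head's bed). The grinder is a green casting bolted down, round (148 mm radius, 12 mm thick) about this axis, its yaw within 0.2 rad of 0. Site axes are the casting's: z up, x towards the wheel end
- notch45 (a point): the red 45 degree notch in the casting's notched sector: its middle, 105 mm from the pivot, 24 mm over the bench (top of the sector). Five notches, at 0, 15, 30, 45, 60 degrees, each with a white mark outside it on the disc, the 45 one red and broader. The notch for angle a lies in direction -(cos a, sin a) of the pivot's axes
- work_head (a joint): angle of the swivel head about the pivot, rad, anticlockwise from above: 0 at the 0 mark, 0.785 at the red 45 degree mark; end stops at -0.09 and 1.15. Stiff: stays where it is left. Growing angles take the handle to the robot's right
- handle (a point): middle of the black knob (27 mm wide, 72 to 98 mm over the bench) on a 16 mm post: the handle of the swivel head's lever, 172 mm from the pivot. Axes are the swivel head's: z up, x along the lever from the handle to the pivot and on towards the wheel
- pawl (a joint): index pawl on the lever: 0 (within 0.04) with its wedge tooth fully in a notch, about 0.13 when it only rides on the sector between notches, about 0.5 raised. Its hinge lies across the lever, 60 mm from the pivot towards the handle, 46 mm over the bench. Stiff: stays where it is left. Pressed down within 2 degrees of a notch, the tooth centres the head
- pawl_pad (a point): middle of the top of the pawl's red ribbed thumb pad, 26 x 26 mm; with the pawl down it is 127 mm from the pivot and 54 mm over the bench
- cradle (a point): point on the swivel axis, 68 mm over the bench, on the line that the stem's axis has in the V rests. Axes are the swivel head's: x along the rests to the wheel, z up. The rests, 6 mm thick, stand at x = +50 and -26 mm; their 90 degree Vs reach 15 mm to each side, tops 76 mm over the bench; the 40 mm wide bed under them is at 36 mm. A valve against the stop has its head's face at x = +75 mm
- stop (a point): middle of the brass face of the back stop, at x = -36 mm in the cradle's axes, 12 mm wide; the stem's end comes against it. The stop's block behind it is 24 mm wide and up to 76 mm over the bench
- clamp (a joint): stem clamp, a hinged bar 8 mm wide and 6 mm thick at x = -16 mm in the cradle's axes; its hinge runs along x at y = +37 mm, 76 mm over the bench. About 1.2 standing open; about -0.05 lying on the stem of a valve in the rests; below -0.12 with nothing under it. Stiff: stays where it is left. It closes by tipping over towards -y and down
- clamp_tip (a point): top of the clamp bar at its red free end, 50 mm from its hinge; 82 mm over the bench when it lies on the stem
- valve_ex: burnt exhaust valve, rust brown, 111 mm long, 70 g, lying on the bench. Origin: middle of the flat face of its head; z runs along the stem to its end. Head 35 mm wide and 12 mm thick, neck to 20 mm, then a straight stem 9 to 10 mm thick from 20 to 111 mm; centre of mass about 32 mm from the origin
- valve_in: bright steel intake valve, 115 mm long, head 39 mm wide, lying on the bench in the same manner; the two valves swap places. Not to be moved
- wheel: pale pink grinding wheel, 76 mm across, 20 mm thick, axis level (y). Origin: its centre, 68 mm over the bench, at x = 147, y = 41 mm in the pivot's axes; the green motor is on its +y side, up to 110 mm over the bench. Not to be touched
There are look-alikes about, which are no part of the job. Leave any blue or turquoise look-alike of the valve_ex alone.

How it is judged:
By the outcome, as a careful person would: the job done as asked, in the order asked, and still so for the second after the job is handed in, with the robot touching nothing.
It also fails if it takes over 67 s, if anything falls off the work surface, if the arm or the gripper's body presses on something with over 40 N, if the wrist force passes 120 N, or if a joint passes its speed limit or range.

### The arm

A 7-joint arm with a two-finger parallel gripper is mounted at the origin on a cart in front of the work surface, level with it; the furniture and walls round the work are solid. World frame = base frame: x ahead of the robot, y to its left, z up, the work surface at z = 0. Lengths are in m, angles in rad, forces in N, time in s.
With the tool pointing down it reaches from about 0.4 to 0.9 m from the base axis. Payload 5.5 kg.
Tool frame: the origin (TCP) lies at the very end of the fingers, on their centre line; the grasp point (between the pads) lies 19 mm behind it (ctrl.tcp_to_grasp is the distance from the TCP to the grasp point, in m); z points along the fingers, y is the line along which they close (so a half turn about z gives the same grasp; the last joint's range is limited). The gripper opens to 85 mm and grips with 20 to 120 N. Pads are 22 mm wide; open, the fingers measure 114 mm over their backs; the gripper's body (76 mm by 85 mm) begins 54 mm behind the grasp point. The pads swing forward as they close: fully open they stand 13 mm farther back than shut.
Start: joints at [-1.066, 0.501, -0.427, 1.55, 0.221, 1.138, -0.21], TCP at [0.156, 0.631, 0.231] pointing down, gripper open.
Joint ranges: [-2.88, 2.88], [-0.31, 2.03], [-1.54, 1.56], [0.2, 2.42], [-1.41, 4.55], [0.19, 2.02], [-2.57, 2.57]. Speed limits (rad/s): [2.57, 2.57, 3.14, 3.14, 3.14, 3.14, 3.14].

### API

Orientations are given as [roll, pitch, yaw] about the fixed x, y, z axes, in that order (R = Rz(yaw) Ry(pitch) Rx(roll)).
In Python, from plant import ctrl gives the robot as it stands.
- The arm moves only by the shell command python3 -m jog 'ROWS'. ROWS is JSON, a list of rows, each a list of 3 entries, a list of its own where there are three numbers: the opening, from -1 (shut) to 1 (fully open), then the shift along the world's x, y, z normalised to -1 to 1, where 1 is 0.5 m, then the turn about the world's z normalised to -1 to 1, where 1 is pi/2 rad. A call has 1 to 20 rows; each row is the pose to reach, as a shift and turn from the pose commanded when the call began; what a row does not reach only later rows make up. A row lasts 1/12 s, in which the tool goes at most 41.7 mm and 7.16 degrees, less where a joint would pass 70% of its speed; a pose out of reach is approached as far as the arm can. A call with a number of a shift or a turn outside -1 to 1 is refused whole. A call with a gripper value outside its range is refused whole. The fingers move at their own pace and stop on an object; the grip force is fixed at half the most. Time passes only in rows, so rows that repeat a pose let the fingers close. It gives the time, the measured TCP pose, the force, the opening and the grip force at its end, in the units of the state.
- ctrl.get_obs(): the state, without advancing time (a new reading comes with each control period).
- ctrl.camera(name): name is "side" or "top" or "wrist"; returns a dict with "pixels" (400x640x3 uint8, blue, green, red), "fx", "fy", "cx", "cy" (pixels), "extrinsics" (4x4, takes a point from camera to world coordinates). Camera axes: x right, y down, z forward; pixel columns grow to the right and rows downward; lengths in m; the calibration is good to about 2 mm. A picture is of the moment at which its call begins. There is no depth.
- ctrl.job_done(): hands the job in; it is judged then, once.
Trained networks look in the newest picture that a camera, given by its name, has taken for a name from the list of things; names that differ only in an ending like _2 or _b are one class to them, and where a whole thing is asked for, a point or a joint stands for the part that bears it (a point fixed in the world has none). Each returns a list of dicts, best first, with "confidence" (0 to 1); they miss things now and then, are a little off and sometimes report something else, mostly with a low value. They report only what shows in the picture. A call takes as long as a camera call. They do not tell look-alikes from the thing itself.
- ctrl.search_frame(camera, target): "xyz" ([x, y, z] in m, in world coordinates, good to about 4 mm: the middle of the surface that is visible of it).
- ctrl.regions_of(camera, target): "pixels" (400x640 bool, what is visible of it).
- ctrl.landmark_of(camera, target): "xyz" ([x, y, z] in m, in world coordinates, good to about 4 mm: a listed point, or the origin of a listed thing).
The state is a dict: "time_s": time; "joints": joint angles; "dq": joint speeds; "tau": joint torques, N m; "position": TCP position; "tcp_rot": TCP orientation; "wrist_force": force on the tool from outside, world axes, zero at the start; "torque": the same for the moment, N m; "opening": opening from 0.0 (shut) to 1.0 (fully open); "gripper_force": force on a finger pad.
Only numpy, scipy, OpenCV 4.12 (cv2) and the standard library are available. Lean on these libraries where they do the work, as an engineer would, in place of code of your own. Each camera call takes 0.05 s, during which the arm holds its last target. There are 200 camera calls.

## Working session

There is one attempt and no reset: what is moved stays moved. The work goes in short steps, Python scripts to look and compute and a shell command to move; the robot and the scene stay as the last step left them, time stands still between calls to the robot, and variables do not carry over. Pictures are saved under pics/ and viewed, at most 10 in all, crops included, and the job is handed in when it is done.

```bash
mkdir -p pics; ls; cat > h.py <<'E'
import numpy as np, cv2
from plant import ctrl
def cam(n,save=None):
    c=ctrl.camera(n)
    if save: cv2.imwrite('pics/'+save,c['pixels'])
    return c
def proj(c,p):
    E=np.linalg.inv(c['extrinsics']);q=E[:3,:3]@np.array(p)+E[:3,3]
    return np.array([c['fx']*q[0]/q[2]+c['cx'],c['fy']*q[1]/q[2]+c['cy']])
def atz(c,u,v,z):
    E=c['extrinsics'];d=E[:3,:3]@np.array([(u-c['cx'])/c['fx'],(v-c['cy'])/c['fy'],1]);o=E[:3,3]
    return o+d*(z-o[2])/d[2]
def tri(views): # list of (c,u,v)
    A=np.zeros((3,3));b=np.zeros(3)
    for c,u,v in views:
        E=c['extrinsics'];d=E[:3,:3]@np.array([(u-c['cx'])/c['fx'],(v-c['cy'])/c['fy'],1]);d/=np.linalg.norm(d)
        M=np.eye(3)-np.outer(d,d);A+=M;b+=M@E[:3,3]
    return np.linalg.solve(A,b)
E
python3 - <<'E'
from h import *
np.set_printoptions(precision=4,suppress=True)
o=ctrl.get_obs();print(o['position'],o['tcp_rot'],o['time_s'])
ims=[]
for n in('top','side'):
    c=cam(n,n+'0.png')
    print(n,c['fx'],c['extrinsics'].tolist())
    for t in('pivot','notch45','handle','pawl_pad','cradle','stop','clamp_tip','valve_ex','valve_in','wheel'):
        for r in ctrl.landmark_of(n,t)[:3]: print(t,np.round(r['xyz'],4),round(r['confidence'],2),proj(c,r['xyz']).round())
E
```

```text
pics
[0.1555 0.6304 0.2303] [-3.1397 -0.0001  2.8999] 0.0
top 376.2391319454054 [[-0.00410853660507276, -0.9958363941733822, 0.0910658880521182, 0.4530052216431706], [-0.999803157920469, 0.0023230347982222048, -0.01970403312989976, -0.08814419195308135], [0.01941044407587615, -0.09112891719472146, -0.995649915940184, 1.276659100728558], [0.0, 0.0, 0.0, 1.0]]
pivot [0.6416 0.1217 0.0416] 0.77 [245. 176.]
notch45 [0.5642 0.0527 0.0238] 0.87 [266. 200.]
handle [0.4749 0.1006 0.0855] 0.68 [249. 226.]
pawl_pad [0.5263 0.1091 0.0847] 0.47 [246. 210.]
cradle [0.6431 0.1192 0.0658] 0.65 [245. 174.]
cradle [0.7896 0.1557 0.0661] 0.3 [234. 130.]
stop [0.6066 0.1156 0.0696] 0.86 [245. 185.]
stop [0.4718 0.1043 0.0862] 0.24 [247. 227.]
clamp_tip [0.6217 0.1419 0.1243] 0.51 [234. 178.]
valve_ex [ 0.363  -0.3741  0.0193] 0.65 [395. 260.]
valve_ex [ 0.6914 -0.0788  0.0177] 0.58 [306. 162.]
valve_ex [ 0.5857 -0.4105  0.0153] 0.53 [404. 193.]
wheel [0.7881 0.1578 0.0691] 0.64 [233. 130.]
wheel [0.5615 0.0502 0.0211] 0.56 [267. 200.]
side 376.17831611601974 [[0.9010880639236666, -0.2595584410102257, 0
[... 253 characters left out ...]
0355] 0.8 [311. 166.]
notch45 [0.5617 0.0462 0.0223] 0.78 [295. 190.]
handle [0.471  0.1042 0.0813] 0.78 [255. 169.]
handle [0.562  0.0504 0.0252] 0.72 [294. 188.]
pawl_pad [0.5237 0.1071 0.0826] 0.43 [273. 164.]
cradle [0.641  0.1206 0.0705] 0.57 [310. 156.]
cradle [0.4709 0.104  0.0849] 0.53 [255. 168.]
stop [0.6061 0.1159 0.0648] 0.96 [299. 161.]
stop [0.6229 0.1462 0.1222] 0.44 [300. 137.]
clamp_tip [0.6225 0.1445 0.1222] 0.48 [300. 137.]
valve_ex [ 0.3608 -0.3707  0.0177] 0.87 [281. 348.]
valve_ex [ 0.5864 -0.4126  0.0161] 0.64 [399. 320.]
valve_ex [ 0.6994 -0.3011  0.0172] 0.62 [412. 262.]
valve_in [ 0.5683 -0.2307  0.0186] 0.54 [345. 258.]
wheel [0.7848 0.153  0.0674] 0.65 [348. 141.]
```

```bash
python3 - <<'E'
import cv2,numpy as np
a=cv2.imread('pics/top0.png');b=cv2.imread('pics/side0.png')
x=cv2.resize(a[90:310,190:450],(800,600*1),interpolation=cv2.INTER_CUBIC) if 0 else cv2.resize(a[100:295,200:460],(800,600),interpolation=cv2.INTER_CUBIC)
cv2.imwrite('pics/t1.png',x)
cv2.imwrite('pics/s1.png',cv2.resize(b[110:370,220:460],(554*1,600),interpolation=cv2.INTER_CUBIC))
E
```

```text
(no output)
```

View pics/t1.png

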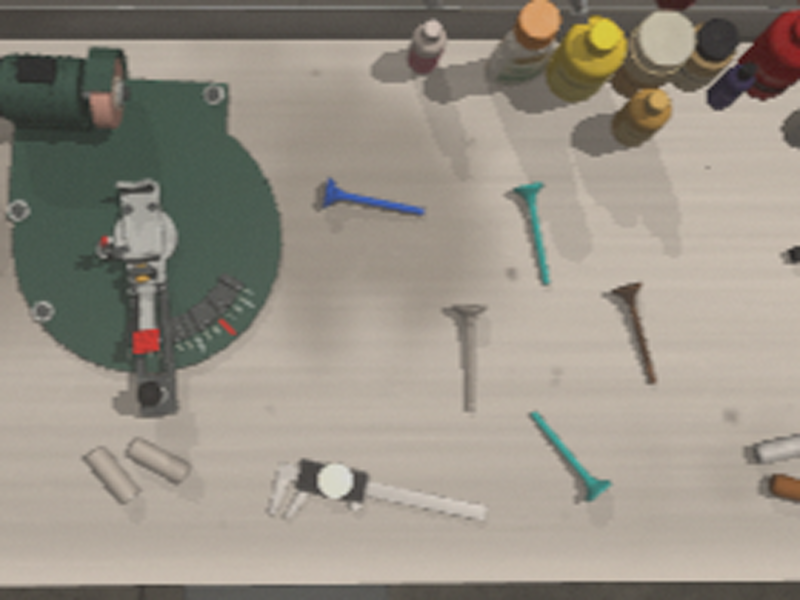

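View pics/s1.png

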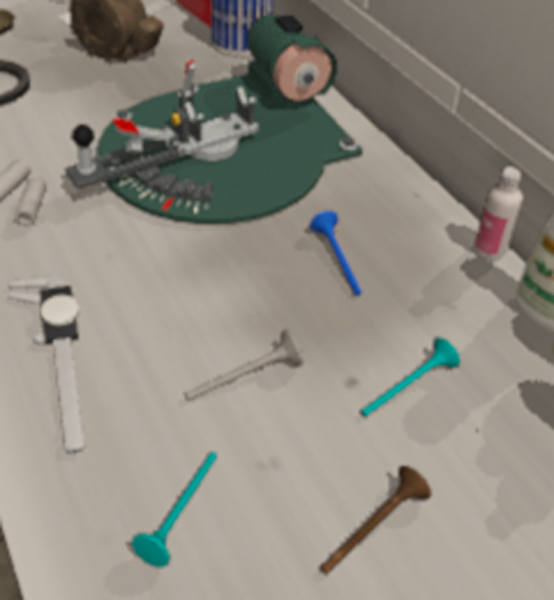

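Candidates seen in the top picture:
- Brown valve: face at px (404,194), stem end at (412,224). This is the one I want, with its face at about (0.586, -0.411).
- Blue look-alike at (306,162).
- Turquoise look-alikes at (372,161) and (395,260).
- Bright valve at (352,201).

The lever is near 8°, with the handle at (249,226) and the red mark at (273,206). I'll move over the grinder first and get a wrist view.

```bash
python3 -m jog '[[1,[0.3,-0.5,0.04],0.1],[1,[0.5,-0.9,0.04],0.218],[1,[0.5,-0.9,0.04],0.218],[1,[0.5,-0.9,0.04],0.218],[1,[0.5,-0.9,0.04],0.218],[1,[0.5,-0.9,0.04],0.218],[1,[0.5,-0.9,0.04],0.218],[1,[0.5,-0.9,0.04],0.218],[1,[0.5,-0.9,0.04],0.218],[1,[0.5,-0.9,0.04],0.218],[1,[0.5,-0.9,0.04],0.218],[1,[0.5,-0.9,0.04],0.218],[1,[0.5,-0.9,0.04],0.218],[1,[0.5,-0.9,0.04],0.218]]'
cat > look.py <<'E'
from h import *
import sys
np.set_printoptions(precision=4,suppress=True)
n=sys.argv[1];c=cam(n,sys.argv[2]);o=ctrl.get_obs();print(o['position'],o['tcp_rot'],o['time_s'])
for t in sys.argv[3:]:
    for r in ctrl.landmark_of(n,t)[:2]: print(t,np.round(r['xyz'],4),round(r['confidence'],2),proj(c,r['xyz']).round())
E
python3 look.py wrist w1.png pivot notch45 handle pawl_pad cradle stop clamp_tip wheel
```

```text
time_s: 2.27
position: [0.4079, 0.1766, 0.2517]
tcp_rot: [-3.14, 0.001, -3.049]
wrist_force: [-0.2, -0.2, -0.0]
opening: 1.001
gripper_force: 0.0
[0.4066 0.1792 0.2516] [-3.1416  0.0007 -3.0459] 2.3167
pivot [0.6422 0.1215 0.0378] 0.77 [260. 341.]
notch45 [0.6416 0.1178 0.0376] 0.32 [257. 340.]
handle [0.4709 0.1012 0.0818] 0.77 [239. 229.]
pawl_pad [0.5267 0.1083 0.0887] 0.61 [243. 283.]
cradle [0.6408 0.1162 0.0651] 0.91 [252. 356.]
stop [0.6079 0.1123 0.0739] 0.69 [248. 338.]
```

View pics/w1.png

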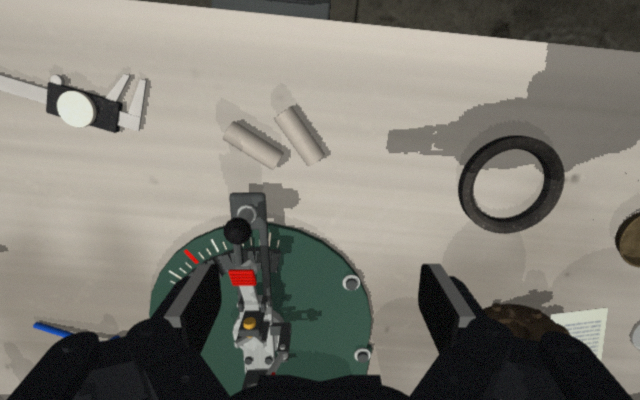

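The wrist view shows the knob at (238,230), the red pad at (242,277) and the red mark at (191,257). Next I'll fix the red mark's direction from all three views.

```bash
python3 - <<'E'
from h import *
np.set_printoptions(precision=4,suppress=True)
piv=np.array([.6418,.1193])
for n,g in(('top',(273,206)),('side',(292,199)),('wrist',(191,257))):
    c=cam(n);b,gg,r=[c['pixels'][...,i].astype(int) for i in range(3)]
    m=((r>120)&(gg<90)&(b<90)).astype(np.uint8)
    k,l,st,ce=cv2.connectedComponentsWithStats(m)
    i=min(range(1,k),key=lambda i:np.hypot(*(ce[i]-g)))
    p=atz(c,*ce[i],.0125)[:2];d=piv-p
    print(n,ce[i],st[i],p,np.hypot(*d),np.arctan2(d[1],d[0]))
E
```

```text
top [273.6667 205.9167] [271 204   6   5  12] [0.5436 0.0293] 0.1332046058477071 0.741914913736637
side [292.0667 198.2   ] [290 196   5   5  15] [0.5453 0.028 ] 0.13284357172516675 0.7579323159410327
wrist [185.0341 257.1136] [178 250  15  15  88] [0.5445 0.0281] 0.13335520920527483 0.7534856278078765
```

```bash
python3 -m jog '[[0.4,[0.134,-0.157,-0.1],0],[0.4,[0.134,-0.157,-0.1],0],[0.4,[0.134,-0.157,-0.25],0],[0.4,[0.134,-0.157,-0.368],0],[0.4,[0.134,-0.157,-0.368],0],[0.4,[0.134,-0.157,-0.368],0],[0.4,[0.134,-0.157,-0.368],0],[0.4,[0.134,-0.157,-0.368],0],[-1,[0.134,-0.157,-0.368],0],[-1,[0.134,-0.157,-0.368],0],[-1,[0.134,-0.157,-0.368],0],[-1,[0.134,-0.157,-0.368],0],[-1,[0.134,-0.157,-0.368],0],[-1,[0.134,-0.157,-0.368],0]]'
python3 -c "
import numpy as np
p=np.array([.6418,.1193])
for a in np.linspace(.1007,.751,9):
    h=p-.172*np.array([np.cos(a),np.sin(a)]);print(np.round((h-[.4725,.1019])/.5,3),round((a-.1007)/1.5708,3))"
```

```text
time_s: 4.03
position: [0.4743, 0.1033, 0.0698]
tcp_rot: [3.141, 0.004, -3.041]
wrist_force: [0.2, -0.5, 6.7]
opening: 0.282
gripper_force: 58.4
[-0.004  0.   ] 0.0
[ 0.    -0.027] 0.052
[ 0.006 -0.055] 0.103
[ 0.015 -0.081] 0.155
[ 0.025 -0.107] 0.207
[ 0.038 -0.132] 0.259
[ 0.052 -0.156] 0.31
[ 0.069 -0.179] 0.362
[ 0.087 -0.2  ] 0.414
```

```bash
python3 -m jog '[[-1,[0,-0.014,0],0.026],[-1,[0,-0.027,0],0.052],[-1,[0.003,-0.041,0],0.078],[-1,[0.006,-0.055,0],0.103],[-1,[0.01,-0.068,0],0.129],[-1,[0.015,-0.081,0],0.155],[-1,[0.02,-0.094,0],0.181],[-1,[0.025,-0.107,0],0.207],[-1,[0.031,-0.12,0],0.233],[-1,[0.038,-0.132,0],0.259],[-1,[0.045,-0.144,0],0.285],[-1,[0.052,-0.156,0],0.31],[-1,[0.06,-0.168,0],0.336],[-1,[0.069,-0.179,0],0.362],[-1,[0.078,-0.19,0],0.388],[-1,[0.087,-0.2,0],0.414],[-1,[0.087,-0.2,0],0.414],[-1,[0.087,-0.2,0],0.414]]'
python3 look.py top t2.png handle pivot pawl_pad stop; python3 look.py side s2.png handle pivot pawl_pad stop
```

```text
time_s: 5.53
position: [0.5192, 0.0036, 0.0698]
tcp_rot: [-3.138, 0.005, -2.391]
wrist_force: [2.4, 2.8, 7.0]
opening: 0.279
gripper_force: 60.2
[0.5191 0.0037 0.0698] [-3.1376  0.0053 -2.3908] 5.5833
pivot [0.6397 0.1195 0.0435] 0.56 [246. 176.]
pawl_pad [ 0.5666 -0.2328  0.0205] 0.22 [352. 199.]
stop [0.618  0.0893 0.0693] 0.75 [254. 182.]
[0.519  0.0038 0.0698] [-3.1375  0.0051 -2.3906] 5.8333
handle [0.5199 0.0072 0.0846] 0.72 [285. 183.]
pivot [0.64   0.1199 0.0344] 0.76 [310. 166.]
pivot [0.6141 0.0933 0.0656] 0.47 [305. 164.]
pawl_pad [0.5525 0.039  0.0814] 0.39 [292. 175.]
stop [0.6167 0.0931 0.0624] 0.87 [306. 165.]
```

```bash
python3 -m jog '[[0.3,[0.087,-0.2,0],0],[0.3,[0,0,0],0],[0.3,[0,0,0],0]]' 2>&1 | tail -3; python3 -c "
from plant import ctrl;print(ctrl.get_obs()['position'],ctrl.get_obs()['tcp_rot'])"
```

```text
wrist_force: [-1.2, 2.3, -1.4]
opening: 0.65
gripper_force: 0.0
[ 0.51131604 -0.00249655  0.0667433 ] [ 3.13992922 -0.00841153 -2.40151335]
```

That first row carried a stray shift I didn't intend, so the lever may have moved. I'll lift straight up and check.

```bash
python3 -m jog '[[0.3,[0,0,0.05],0],[0.3,[0,0,0.15],0],[0.3,[0,0,0.3],0],[0.3,[0,0,0.3],0],[0.3,[0,0,0.3],0],[0.3,[0,0,0.3],0],[0.3,[0,0,0.3],0]]'
for n in top side wrist; do python3 look.py $n ${n}3.png handle pivot pawl_pad stop cradle notch45 clamp_tip; done
```

```text
time_s: 6.87
position: [0.5155, 0.0024, 0.2178]
tcp_rot: [-3.141, -0.0, -2.392]
wrist_force: [-0.3, 0.3, 0.3]
opening: 0.653
gripper_force: 0.0
[0.5149 0.0024 0.2168] [ 3.141  -0.0015 -2.3914] 6.9167
pivot [0.6427 0.1217 0.0448] 0.96 [245. 175.]
stop [0.6181 0.0914 0.0702] 0.71 [253. 182.]
cradle [0.6438 0.1207 0.0677] 0.69 [244. 174.]
cradle [0.6411 0.1196 0.041 ] 0.54 [246. 176.]
[0.5158 0.0027 0.2167] [ 3.1406 -0.0008 -2.3906] 7.3167
handle [0.5172 0.0033 0.081 ] 0.94 [285. 185.]
pivot [0.6383 0.1176 0.0352] 0.8 [310. 167.]
pawl_pad [0.5539 0.0375 0.0848] 0.64 [293. 174.]
pawl_pad [0.6105 0.1265 0.1255] 0.27 [299. 140.]
stop [0.616  0.0928 0.0664] 0.94 [306. 164.]
cradle [0.6415 0.1188 0.0694] 0.77 [310. 156.]
notch45 [0.5619 0.0464 0.0257] 0.95 [295. 189.]
clamp_tip [0.612  0.1262 0.1254] 0.58 [300. 140.]
[0.5161 0.0026 0.2173] [-3.1415  0.     -2.3907] 7.7167
handle [0.5148 0.0024 0.0839] 0.78 [321. 185.]
pivot [0.6438 0.1198 0.0404] 0.64 [319. 325.]
pawl_pad [0.5538 0.0397 0.0841] 0.68 [322. 244.]
stop [0.6148 0.0894 0.0731] 0.81 [316. 311.]
cradle [ 0.5651 -0.2372  0.0185] 0.31 [88. 29.]
notch45 [0.5625 0.0473 0.0218] 0.83 [321. 228.]
clamp_tip [0.6117 0.1287 0.1255] 0.96 [351. 373.]
```

View pics/wrist3.png

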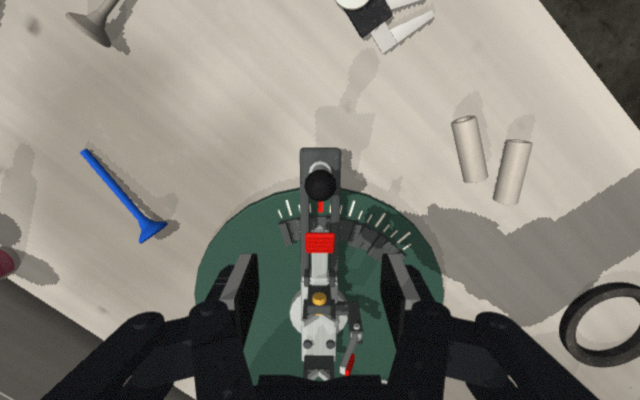

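```bash
python3 -m jog '[[-1,[0.068,0.063,-0.05],0],[-1,[0.068,0.063,-0.15],0],[-1,[0.068,0.063,-0.2],0],[-1,[0.068,0.063,-0.22],0],[-1,[0.068,0.063,-0.22],0],[-1,[0.068,0.063,-0.22],0],[-1,[0.068,0.063,-0.24],0],[-1,[0.068,0.063,-0.26],0],[-1,[0.068,0.063,-0.28],0],[-1,[0.068,0.063,-0.3],0],[-1,[0.068,0.063,-0.31],0],[-1,[0.068,0.063,-0.32],0],[-1,[0.068,0.063,-0.325],0],[-1,[0.068,0.063,-0.33],0],[-1,[0.068,0.063,-0.33],0],[-1,[0.068,0.063,-0.33],0]]'
```

```text
time_s: 9.4
position: [0.5494, 0.034, 0.0525]
tcp_rot: [3.141, -0.001, -2.391]
wrist_force: [-3.9, -1.9, 4.8]
opening: 0.002
gripper_force: 2.8
```

```bash
python3 -m jog '[[-1,[0,0,-0.006],0],[-1,[0,0,-0.012],0],[-1,[0,0,-0.012],0],[-1,[0,0,-0.012],0]]'
```

```text
time_s: 9.73
position: [0.5494, 0.034, 0.0503]
tcp_rot: [-3.141, -0.002, -2.39]
wrist_force: [-16.0, -3.5, 40.8]
opening: 0.003
gripper_force: 20.1
```

```bash
python3 -m jog '[[-1,[0,0,0.05],0],[-1,[0,0,0.15],0],[-1,[0,0,0.25],0],[-1,[0,-0.1,0.39],0],[-1,[0,-0.3,0.39],-0.1],[0.3,[-0.02,-0.8,0.39],-0.318],[0.3,[-0.02,-0.8,0.39],-0.318],[0.3,[-0.02,-0.8,0.39],-0.318],[0.3,[-0.02,-0.8,0.39],-0.318],[0.3,[-0.02,-0.8,0.39],-0.318],[0.3,[-0.02,-0.8,0.39],-0.318],[0.3,[-0.02,-0.8,0.39],-0.318],[0.3,[-0.02,-0.8,0.39],-0.318],[0.3,[-0.02,-0.8,0.39],-0.318],[0.3,[-0.02,-0.8,0.39],-0.318]]'
python3 look.py wrist w4.png valve_ex
for n in top side; do python3 look.py $n ${n}4.png valve_ex handle pawl_pad stop cradle pivot clamp_tip; done
python3 - <<'E'
import cv2
a=cv2.imread('pics/side4.png')[120:220,240:360];b=cv2.imread('pics/w4.png')
cv2.imwrite('pics/v4.png',cv2.vconcat([cv2.resize(a,(480,290*1),interpolation=cv2.INTER_CUBIC),cv2.resize(b,(480,300))]))
E
```

```text
time_s: 10.98
position: [0.5384, -0.3715, 0.2412]
tcp_rot: [-3.139, -0.001, -2.898]
wrist_force: [-0.1, 0.5, -0.4]
opening: 0.656
gripper_force: 0.0
[ 0.5394 -0.3678  0.2409] [-3.1415 -0.0002 -2.8937] 11.0333
valve_ex [ 0.7024 -0.2988  0.0171] 0.63 [345. 302.]
valve_ex [ 0.6923 -0.0786  0.0142] 0.62 [512. 329.]
[ 0.5407 -0.3638  0.2408] [ 3.1398  0.0004 -2.8883] 11.1333
valve_ex [ 0.6902 -0.08    0.0166] 0.65 [306. 163.]
valve_ex [ 0.5873 -0.4062  0.0168] 0.5 [403. 193.]
handle [0.5134 0.0028 0.0849] 0.82 [280. 214.]
stop [0.6161 0.0928 0.0694] 0.78 [252. 182.]
cradle [0.6409 0.1177 0.0679] 0.6 [245. 175.]
pivot [0.6105 0.1304 0.1213] 0.66 [238. 182.]
pivot [0.6391 0.1212 0.0395] 0.63 [245. 177.]
clamp_tip [0.6107 0.1306 0.124 ] 0.51 [237. 182.]
clamp_tip [0.641  0.1215 0.0691] 0.18 [244. 175.]
[ 0.5404 -0.3653  0.2414] [-3.1416  0.0001 -2.8891] 11.5333
valve_ex [ 0.698  -0.3014  0.019 ] 0.81 [412. 261.]
valve_ex [ 0.5876 -0.4094  0.0162] 0.79 [399. 319.]
handle [0.5178 0.0042 0.086 ] 0.67 [285. 183.]
pawl_pad [0.5442 0.0351 0.0504] 0.54 [290. 186.]
stop [0.6173 0.0892 0.0683] 0.57 [307. 164.]
cradle [0.6387 0.1181 0.068 ] 0.64 [310. 157.]
pivot [ 0.5882 -0.4084  0.0176] 0.62 [399. 318.]
pivot [0.639  0.1151 0.0385] 0.61 [310. 166.]
clamp_tip [0.6137 0.1271 0.1238] 0.43 [300. 140.]
```

View pics/v4.png

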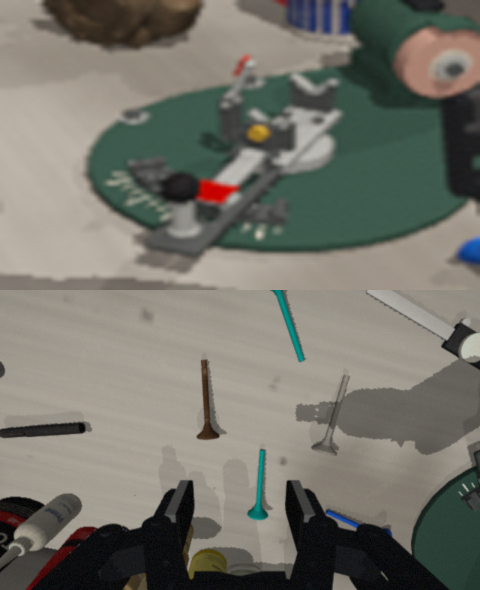

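The pawl pad is now at z ≈ 0.050 and lies flat, so the pawl is down. The brown valve shows in the wrist view from about (277,195) at the face to (273,88) at the stem end. I'll measure its axis.

```bash
python3 - <<'E'
from h import *
np.set_printoptions(precision=4,suppress=True)
V={}
for n in('wrist','top','side'):
    c=cam(n);q=proj(c,[.587,-.408,.0175]);hsv=cv2.cvtColor(c['pixels'],cv2.COLOR_BGR2HSV)
    cand=[r for r in ctrl.regions_of(n,'valve_ex')]
    m=((hsv[...,0]<16)&(hsv[...,1]>85)&(hsv[...,2]<190)).astype(np.uint8)
    k,l,st,ce=cv2.connectedComponentsWithStats(m)
    i=min((i for i in range(1,k) if st[i][4]>30),key=lambda i:np.hypot(*(ce[i]-q)))
    ys,xs=np.nonzero(l==i);P=np.c_[xs,ys].astype(float);mu=P.mean(0);d=np.linalg.svd(P-mu,full_matrices=False)[2][0]
    if d@(mu-q)<0:d=-d
    s=(P-mu)@d
    end=P[s>np.quantile(s,.98)].mean(0); L=s.max()-s.min()
    mid=P[abs(s-(s.min()+.55*L))<L*.12].mean(0)
    print(n,len(P),'face',q,'ext',P[s<np.quantile(s,.03)].mean(0),'mid',mid,'end',end,'mid@z',atz(c,*mid,.0115),'end@',atz(c,*end,.005))
    V[n]=(c,mid,end)
for a,b in(('wrist','top'),('wrist','side'),('top','side')):
    print(a,b,'end',tri([(V[x][0],*V[x][2]) for x in(a,b)]),'mid',tri([(V[x][0],*V[x][1]) for x in(a,b)]))
o=ctrl.get_obs();print(o['position'],o['tcp_rot'])
E
```

```text
wrist 820 face [273.2005 193.0743] ext [271.16 194.6 ] mid [268.6214 137.2857] end [265.8235  90.8824] mid@z [ 0.5287 -0.4262  0.0115] end@ [ 0.483  -0.4396  0.005 ]
top 75 face [403.1959 192.6563] ext [379.6667 111.6667] mid [370.0625 111.875 ] end [368.5 103.5] mid@z [ 0.8689 -0.3015  0.0115] end@ [ 0.901  -0.2976  0.005 ]
side 306 face [398.0045 317.7336] ext [402.  317.1] mid [378.7 338.3] end [360. 356.] mid@z [ 0.5319 -0.4264  0.0115] end@ [ 0.4851 -0.4387  0.005 ]
wrist top end [ 0.4111 -0.16    1.3846] mid [ 0.2818 -0.1403  1.6496]
wrist side end [ 0.4835 -0.4396  0.0076] mid [ 0.5298 -0.4266  0.0131]
top side end [ 0.7658 -0.3198 -0.2004] mid [ 0.796  -0.312  -0.2328]
[ 0.5401 -0.3659  0.2413] [-3.1416  0.     -2.8902]
```

```bash
python3 -m jog '[[0.1,[0.008,-0.109,-0.08],0.018],[0.1,[0.008,-0.109,-0.16],0.018],[0.1,[0.008,-0.109,-0.24],0.018],[0.1,[0.008,-0.109,-0.32],0.018],[0.1,[0.008,-0.109,-0.4],0.018],[0.1,[0.008,-0.109,-0.44],0.018],[0.1,[0.008,-0.109,-0.47],0.018],[0.1,[0.008,-0.109,-0.47],0.018],[0.1,[0.008,-0.109,-0.47],0.018],[-1,[0.008,-0.109,-0.47],0.018],[-1,[0.008,-0.109,-0.47],0.018],[-1,[0.008,-0.109,-0.47],0.018],[-1,[0.008,-0.109,-0.47],0.018],[-1,[0.008,-0.109,-0.47],0.018],[-1,[0.008,-0.109,-0.47],0.018]]'
```

```text
time_s: 13.43
position: [0.5458, -0.4214, 0.0091]
tcp_rot: [-3.138, 0.003, -2.862]
wrist_force: [-0.5, 0.5, 7.2]
opening: 0.078
gripper_force: 58.9
```

```bash
python3 -m jog '[[-1,[0,0,0.05],0],[-1,[0,0,0.12],0],[-1,[0,0,0.2],0],[-1,[0.03,0.07,0.28],0.05],[-1,[0.06,0.14,0.36],0.1],[-1,[0.09,0.21,0.43],0.15],[-1,[0.12,0.28,0.43],0.2],[-1,[0.14,0.35,0.43],0.25],[-1,[0.16,0.42,0.43],0.3],[-1,[0.18,0.49,0.43],0.3],[-1,[0.2,0.56,0.43],0.3],[-1,[0.22,0.63,0.43],0.3],[-1,[0.24,0.7,0.43],0.3],[-1,[0.24,0.77,0.43],0.3],[-1,[0.24,0.84,0.43],0.3],[-1,[0.24,0.9,0.43],0.3],[-1,[0.24,0.9,0.43],0.3]]'
python3 -m jog '[[-1,[0,0.07,0],0],[-1,[0,0.14,0],0],[-1,[0.004,0.227,0],0],[-1,[0.004,0.227,0],0],[-1,[0.004,0.227,0],0],[-1,[0.004,0.227,0],0]]'
for n in side top wrist; do python3 look.py $n ${n}5.png valve_ex stop cradle clamp_tip handle pawl_pad; done
python3 - <<'E'
import cv2
a=cv2.imread('pics/side5.png')[90:220,240:400];b=cv2.imread('pics/wrist5.png')
cv2.imwrite('pics/v5.png',cv2.vconcat([cv2.resize(a,(480,290),interpolation=cv2.INTER_CUBIC),cv2.resize(b,(480,300))]))
E
```

```text
time_s: 14.85
position: [0.6632, 0.0408, 0.2224]
tcp_rot: [3.138, 0.005, -2.379]
wrist_force: [0.2, 2.5, -0.6]
opening: 0.076
gripper_force: 59.2
time_s: 15.35
position: [0.666, 0.1433, 0.2217]
tcp_rot: [-3.141, -0.0, -2.389]
wrist_force: [0.1, -1.3, -0.9]
opening: 0.077
gripper_force: 59.2
[0.6663 0.1417 0.2215] [-3.1404 -0.0006 -2.3915] 15.4
valve_ex [ 0.3636 -0.3697  0.0145] 0.85 [283. 348.]
valve_ex [ 0.7024 -0.3021  0.0161] 0.69 [413. 262.]
stop [ 0.5666 -0.2329  0.0183] 0.7 [345. 259.]
stop [0.6159 0.0914 0.065 ] 0.6 [306. 164.]
clamp_tip [0.6111 0.1313 0.1256] 0.59 [299. 139.]
handle [0.5165 0.0097 0.0835] 0.78 [283. 183.]
handle [0.6408 0.1117 0.0358] 0.57 [311. 167.]
pawl_pad [0.5477 0.0336 0.0536] 0.71 [292. 185.]
pawl_pad [0.6106 0.1264 0.123 ] 0.32 [299. 141.]
[0.6662 0.1421 0.2214] [-3.1414 -0.0001 -2.392 ] 15.75
valve_ex [ 0.69   -0.0785  0.0192] 0.68 [306. 163.]
valve_ex [ 0.3609 -0.3761  0.0181] 0.63 [395. 260.]
stop [0.6154 0.0908 0.0685] 0.56 [253. 183.]
cradle [0.6424 0.1206 0.0682] 0.71 [244. 174.]
clamp_tip [ 0.569  -0.2341  0.0199] 0.72 [352. 198.]
clamp_tip [0.6093 0.1279 0.1195] 0.35 [239. 182.]
handle [ 0.5152 -0.0011  0.0854] 0.89 [281. 213.]
pawl_pad [0.5501 0.0346 0.0513] 0.47 [271. 203.]
[0.6661 0.1432 0.2213] [ 3.1415 -0.     -2.3905] 16.1
valve_ex [0.6963 0.1731 0.2274] 0.8 [323. 350.]
valve_ex [ 0.6968 -0.0781  0.0166] 0.62 [120.  29.]
stop [0.613  0.0936 0.073 ] 0.91 [320.  95.]
cradle [0.6397 0.1174 0.068 ] 0.91 [319. 138.]
handle [0.6407 0.1153 0.0715] 0.25 [317. 138.]
```

View pics/v5.png

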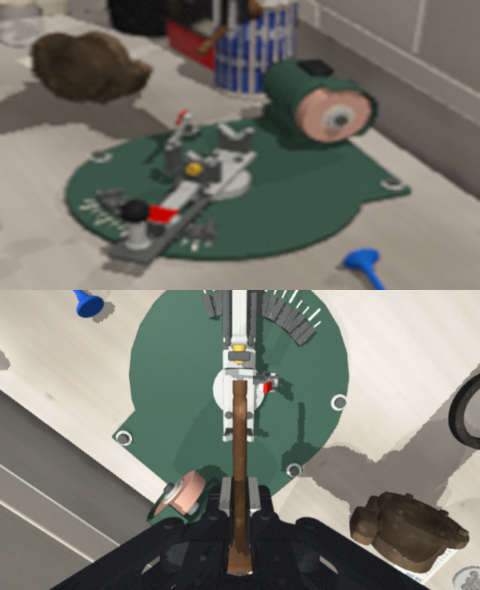

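```bash
python3 - <<'E'
from h import *
np.set_printoptions(precision=4,suppress=True)
c=cam('wrist');o=ctrl.get_obs();T=o['position'];print(T,o['tcp_rot'])
a=.751;u=np.array([np.cos(a),np.sin(a)]);w=np.array([-u[1],u[0]]);P=np.array([.641,.1192])
hsv=cv2.cvtColor(c['pixels'],cv2.COLOR_BGR2HSV)
m=((hsv[...,0]<16)&(hsv[...,1]>85)&(hsv[...,2]<190)).astype(np.uint8)
for v in range(112,260,8):
    r=np.nonzero(m[v,280:360])[0]
    if len(r):
        f=280+r.mean();print(v,len(r),f,end=' ')
        for z in(T[2]-.004,T[2]+.003):
            p=atz(c,f,v,z)[:2];print((p-P)@u,(p-P)@w,end=' | ')
        print()
print('tcp',(T[:2]-P)@u,(T[:2]-P)@w)
for nm in('stop','cradle'):
    for r in ctrl.landmark_of('wrist',nm)[:1]: p=np.array(r['xyz'][:2]);print(nm,(p-P)@u,(p-P)@w,r['confidence'])
hh=c['pixels'];g=hsv
my=((hsv[...,0]>18)&(hsv[...,0]<32)&(hsv[...,1]>120)).astype(np.uint8)
ys,xs=np.nonzero(my[60:130,290:350]);print('brass',xs.min()+290,xs.max()+290,ys.min()+60,ys.max()+60)
for v in(ys.min()+60,ys.max()+61):
    p=atz(c,xs.mean()+290,v,.070)[:2];print(v,(p-P)@u,(p-P)@w)
cv2.imwrite('pics/z5.png',cv2.resize(c['pixels'][50:250,240:400],(480,600),interpolation=cv2.INTER_CUBIC))
E
```

```text
[0.6661 0.1432 0.2213] [ 3.1416 -0.     -2.3905]
128 22 326.4090909090909 -0.02926403706657372 0.0027900619633583566 | -0.030121063126984052 0.0026513194187970726 | 
136 18 321.05555555555554 -0.02591278596650323 0.0005402672302429676 | -0.02692886296820938 0.0005083003224033988 | 
144 16 319.5 -0.02251233772052272 -0.00011950258236434821 | -0.023689800568350537 -0.00012015670384430029 | 
152 18 319.5 -0.01906172522513768 -0.00011937539061683371 | -0.020402954722807523 -0.00012003554863856437 | 
160 18 319.5 -0.015559891254312334 -0.00011924631081342528 | -0.017067318381670228 -0.0001199125949844157 | 
168 18 319.5 -0.012005686769418822 -0.00011911530060001573 | -0.013681797039877654 -0.00011978780253769569 | 
176 17 319.0 -0.008397934148535598 -0.00033908221572683667 | -0.010245268965642665 -0.0003293150508475095 | 
184 18 319.5 -0.004735395653341256 -0.00011884731309538344 | -0.006756555163912945 -0.00011953253376513397 | 
192 18 319.5 -0.0010168324921398296 -0.000118710244517677 | -0.003214475636254939 -0.00011940197048523372 | 
200 17 319.0 0.002759059637564144 -0.000343760646294
[... 366 characters left out ...]
45496 | 
232 17 319.0 0.018463250751424624 -0.00035034584022367206 | 0.015341079577659802 -0.000340044101829853 | 
240 17 319.0 0.02254667668138883 -0.0003520581316399582 | 0.019230705425660945 -0.00034167512760730975 | 
248 17 319.0 0.02669610647521207 -0.0003537981002693577 | 0.02318320258303249 -0.00034333251703264935 | 
256 15 319.0 0.030913153486229514 -0.0003555664226346563 | 0.027200107833088828 -0.0003450169145208567 | 
tcp 0.03469645546096521 0.00037821949194333584
stop -0.035061476265167354 -0.0009235161650490813 0.7
cradle -0.004824936408508146 0.0003999858170644667 0.97
brass 311 326 74 96
74 -0.054037873217153 -0.0010259859456921983
97 -0.03629946993906802 -0.0010438426640689141
```

View pics/z5.png

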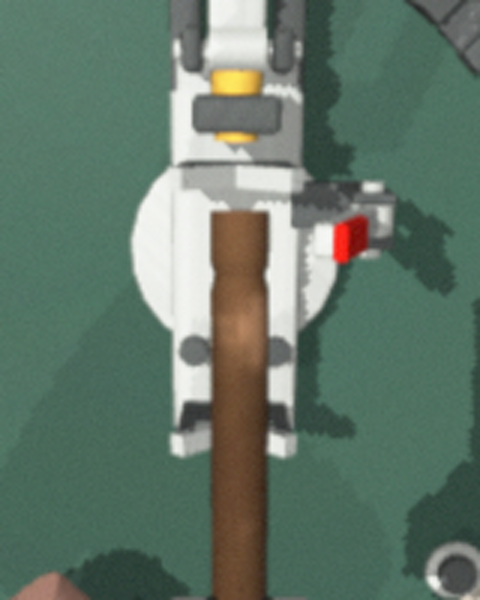

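```bash
python3 -m jog '[[-1,[-0.001,-0.001,-0.06],0],[-1,[-0.001,-0.001,-0.13],0],[-1,[-0.001,-0.001,-0.2],0],[-1,[-0.001,-0.001,-0.24],0],[-1,[-0.001,-0.001,-0.27],0],[-1,[-0.001,-0.001,-0.285],0],[-1,[-0.001,-0.001,-0.29],0],[-1,[-0.001,-0.001,-0.295],0],[-1,[-0.001,-0.001,-0.295],0],[-1,[-0.001,-0.001,-0.295],0]]'
```

```text
time_s: 17.38
position: [0.6668, 0.1429, 0.0754]
tcp_rot: [-3.14, 0.002, -2.391]
wrist_force: [0.6, 0.9, -1.8]
opening: 0.084
gripper_force: 59.2
```

```bash
python3 -m jog '[[-1,[0,0,-0.005],0],[-1,[0,0,-0.01],0],[-1,[0,0,-0.014],0],[-1,[0,0,-0.014],0]]'; python3 -m jog '[[-1,[0,0,-0.003],0],[-1,[0,0,-0.006],0],[-1,[0,0,-0.006],0],[-1,[0,0,-0.006],0]]'
```

```text
time_s: 17.72
position: [0.6668, 0.1429, 0.0679]
tcp_rot: [-3.14, 0.002, -2.39]
wrist_force: [1.3, -0.2, 4.8]
opening: 0.079
gripper_force: 59.8
time_s: 18.05
position: [0.6674, 0.1427, 0.0657]
tcp_rot: [-3.139, 0.003, -2.391]
wrist_force: [1.5, -0.1, 7.7]
opening: 0.081
gripper_force: 60.2
```

```bash
python3 -m jog '[[-1,[0,0,-0.003],0],[-1,[0,0,-0.006],0],[-1,[0,0,-0.006],0]]'; python3 look.py side s6.png valve_ex stop; python3 - <<'E'
import cv2
a=cv2.imread('pics/side6.png' if 0 else 'pics/s6.png')[120:200,270:380]
cv2.imwrite('pics/v6.png',cv2.resize(a,(770,560),interpolation=cv2.INTER_CUBIC))
E
```

```text
time_s: 18.3
position: [0.6679, 0.1427, 0.0651]
tcp_rot: [-3.139, 0.003, -2.391]
wrist_force: [-3.3, -1.3, 20.4]
opening: 0.084
gripper_force: 61.9
[0.6678 0.1427 0.0651] [-3.1385  0.0033 -2.3913] 18.35
valve_ex [ 0.364  -0.3712  0.0136] 0.82 [283. 348.]
valve_ex [ 0.6958 -0.0701  0.0182] 0.54 [358. 203.]
stop [0.618  0.093  0.0663] 0.93 [307. 164.]
```

View pics/v6.png

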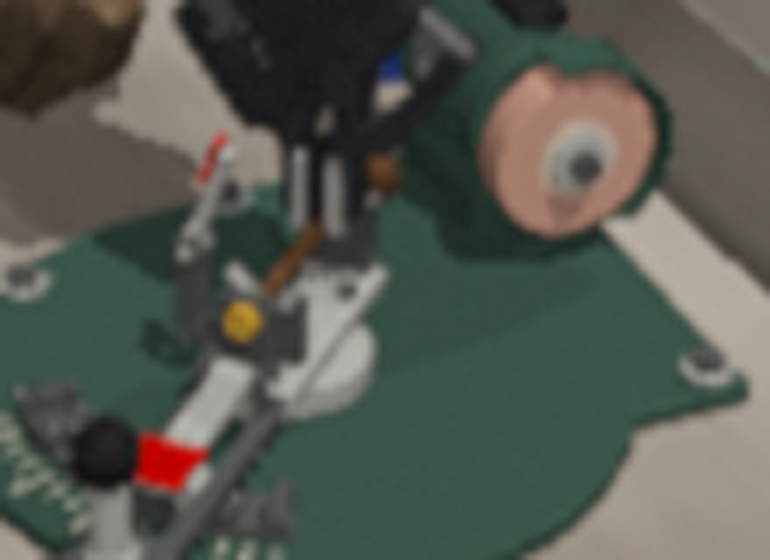

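```bash
python3 -m jog '[[-1,[0,0,0.004],0],[-1,[-0.003,-0.003,0.004],0],[-1,[-0.005,-0.005,0.004],0],[-1,[-0.007,-0.007,0.004],0],[-1,[-0.007,-0.007,0.004],0],[-1,[-0.007,-0.007,0.004],0]]'
```

```text
time_s: 18.95
position: [0.6655, 0.141, 0.0657]
tcp_rot: [-3.139, 0.007, -2.39]
wrist_force: [4.0, 1.3, 8.2]
opening: 0.079
gripper_force: 60.3
```

```bash
python3 -m jog '[[-1,[-0.002,-0.002,0],0],[-1,[-0.004,-0.004,0],0],[-1,[-0.004,-0.004,0],0],[-1,[-0.004,-0.004,0],0]]';python3 -m jog '[[-1,[-0.002,-0.002,0],0],[-1,[-0.004,-0.004,0],0],[-1,[-0.004,-0.004,0],0],[-1,[-0.004,-0.004,0],0]]'
```

```text
time_s: 19.28
position: [0.664, 0.1397, 0.0658]
tcp_rot: [-3.139, 0.009, -2.39]
wrist_force: [4.7, 3.6, 6.7]
opening: 0.078
gripper_force: 60.1
time_s: 19.62
position: [0.6637, 0.1399, 0.0665]
tcp_rot: [-3.138, 0.014, -2.389]
wrist_force: [9.2, 7.0, 5.1]
opening: 0.077
gripper_force: 59.9
```

```bash
python3 -m jog '[[-0.3,[0,0,0],0],[-0.3,[0,0,0],0],[-0.3,[0,0,0],0],[-0.3,[0,0,0.02],0],[-0.3,[0,0,0.06],0],[-0.3,[0,0,0.14],0],[-0.3,[0,0,0.22],0],[-0.3,[0,0,0.3],0],[-0.3,[0,0,0.3],0],[-0.3,[0,0,0.3],0]]'
python3 look.py wrist w7.png valve_ex stop cradle clamp_tip; python3 look.py side s7.png valve_ex stop clamp_tip pawl_pad
python3 - <<'E'
import cv2
a=cv2.imread('pics/s7.png')[120:200,270:380];b=cv2.imread('pics/w7.png')
cv2.imwrite('pics/v7.png',cv2.vconcat([cv2.resize(a,(480,280),interpolation=cv2.INTER_CUBIC),cv2.resize(b,(480,300))]))
E
```

```text
time_s: 20.45
position: [0.6599, 0.1353, 0.217]
tcp_rot: [-3.138, 0.005, -2.391]
wrist_force: [0.2, 0.4, -0.7]
opening: 0.348
gripper_force: 0.0
[0.6584 0.1348 0.2143] [-3.1402  0.0013 -2.3911] 20.5
valve_ex [ 0.6942 -0.0806  0.014 ] 0.95 [122.  35.]
valve_ex [0.6401 0.1152 0.0705] 0.62 [319. 149.]
stop [0.6132 0.0915 0.0755] 0.77 [321. 105.]
cradle [0.6368 0.1147 0.0669] 0.57 [322. 145.]
clamp_tip [0.6103 0.1254 0.123 ] 0.9 [359. 142.]
[0.657  0.1347 0.2109] [ 3.1398 -0.0029 -2.3907] 20.75
valve_ex [ 0.3629 -0.3711  0.0174] 0.92 [283. 348.]
valve_ex [ 0.7004 -0.2993  0.0177] 0.64 [412. 261.]
stop [0.5626 0.0475 0.0219] 0.66 [295. 190.]
stop [0.614  0.0935 0.0623] 0.64 [305. 165.]
clamp_tip [0.6118 0.1287 0.1235] 0.47 [299. 140.]
pawl_pad [0.5443 0.0334 0.0547] 0.45 [290. 185.]
```

View pics/v7.png

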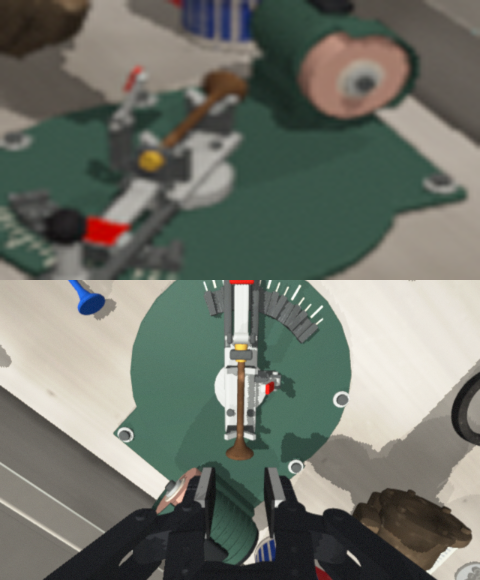

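```bash
python3 -m jog '[[-1,[-0.07,0.016,-0.03],0],[-1,[-0.137,0.033,-0.03],0],[-1,[-0.137,0.033,-0.03],0],[-1,[-0.137,0.033,-0.1],0],[-1,[-0.137,0.033,-0.17],0],[-1,[-0.137,0.033,-0.208],0],[-1,[-0.137,0.033,-0.208],0],[-1,[-0.137,0.033,-0.208],0],[-1,[-0.12,0.015,-0.208],0],[-1,[-0.11,0.004,-0.208],0],[-1,[-0.1,-0.006,-0.208],0],[-1,[-0.09,-0.017,-0.208],0],[-1,[-0.08,-0.028,-0.208],0],[-1,[-0.07,-0.038,-0.208],0],[-1,[-0.06,-0.049,-0.208],0],[-1,[-0.052,-0.058,-0.208],0],[-1,[-0.052,-0.058,-0.208],0]]'
```

```text
time_s: 22.37
position: [0.6336, 0.1038, 0.1089]
tcp_rot: [-3.14, 0.0, -2.393]
wrist_force: [-0.0, -1.2, 0.3]
opening: 0.0
gripper_force: 0.3
```

```bash
python3 -m jog '[[-1,[0,0,-0.02],0],[-1,[0,0,-0.035],0],[-1,[0,0,-0.045],0],[-1,[0,0,-0.052],0],[-1,[0,0,-0.056],0],[-1,[0,0,-0.058],0],[-1,[0,0,-0.058],0]]'
```

```text
time_s: 22.95
position: [0.6315, 0.1062, 0.0805]
tcp_rot: [3.141, -0.001, -2.39]
wrist_force: [-3.2, -1.3, 9.5]
opening: -0.001
gripper_force: 4.2
```

```bash
python3 -m jog '[[-1,[0,0,-0.004],0],[-1,[0,0,-0.006],0],[-1,[0,0,-0.006],0]]'; python3 -m jog '[[-1,[0,0,0.05],0],[-1,[0,0,0.13],0],[-1,[0,0,0.2],0],[-1,[0.02,0.02,0.28],0],[-1,[0.05,0.05,0.28],0],[-1,[0.05,0.05,0.28],0],[-1,[0.05,0.05,0.28],0]]'
python3 look.py wrist w8.png valve_ex stop cradle clamp_tip;python3 look.py top t8.png pawl_pad stop clamp_tip handle; python3 look.py side s8.png stop clamp_tip pawl_pad handle
python3 - <<'E'
import cv2
a=cv2.imread('pics/s8.png')[120:200,270:380];b=cv2.imread('pics/w8.png')[70:250,220:420]
cv2.imwrite('pics/v8.png',cv2.vconcat([cv2.resize(a,(480,280),interpolation=cv2.INTER_CUBIC),cv2.resize(b,(480,320),interpolation=cv2.INTER_CUBIC)]))
E
```

```text
time_s: 23.2
position: [0.6317, 0.1062, 0.0796]
tcp_rot: [-3.141, -0.001, -2.39]
wrist_force: [-7.8, -3.1, 21.7]
opening: -0.002
gripper_force: 10.7
time_s: 23.78
position: [0.6571, 0.1329, 0.2172]
tcp_rot: [3.141, 0.001, -2.388]
wrist_force: [-0.2, -0.3, 0.5]
opening: -0.002
gripper_force: 0.0
[0.6562 0.1316 0.216 ] [ 3.1406 -0.0015 -2.3893] 23.8333
valve_ex [ 0.6969 -0.0796  0.0141] 0.69 [122.  43.]
valve_ex [0.6964 0.1708 0.0655] 0.57 [321. 237.]
stop [0.6131 0.0929 0.072 ] 0.9 [321. 112.]
cradle [0.6436 0.1203 0.0385] 0.73 [320. 154.]
cradle [0.6415 0.1143 0.0681] 0.63 [317. 154.]
clamp_tip [0.635  0.0985 0.0782] 0.79 [308. 138.]
[0.6564 0.1303 0.2159] [ 3.1408 -0.0018 -2.3913] 24.0833
pawl_pad [0.5522 0.0343 0.053 ] 0.69 [271. 202.]
stop [0.6185 0.0956 0.07  ] 0.65 [252. 182.]
clamp_tip [0.6342 0.0985 0.0771] 0.52 [250. 176.]
handle [0.5185 0.0011 0.0864] 0.75 [280. 212.]
handle [0.5475 0.0354 0.0543] 0.69 [271. 204.]
[0.657  0.1309 0.2167] [ 3.1414 -0.0003 -2.3908] 24.3333
stop [0.6159 0.0921 0.0645] 0.82 [306. 164.]
clamp_tip [0.6359 0.0969 0.0792] 0.4 [312. 158.]
pawl_pad [0.5487 0.0332 0.0524] 0.69 [292. 185.]
pawl_pad [ 0.5665 -0.2365  0.021 ] 0.17 [346. 260.]
handle [0.5167 0.0064 0.0847] 0.97 [284. 184.]
```

View pics/v8.png

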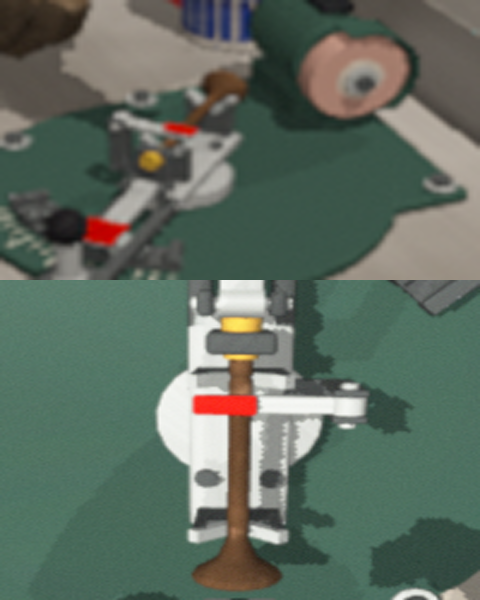

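```bash
python3 -c "
from plant import ctrl;print(ctrl.job_done())"
```

```text
the job is handed in; nothing more can be done
None
```

I handed the job in at about 24 s of the 67 s limit. In the last pictures the swivel head is locked at the red 45° mark with the pawl down, the brown valve lies in the V rests with its stem end against the brass stop, and the clamp is down on the stem. The bright valve and the grinding wheel were not touched; one mistyped row while letting go of the lever jerked the arm a few centimetres, but the lever still read 45° afterwards.

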